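# Gauge a brass offcut and hold it in the filing jig

### The job

One of the two brass offcuts fits the gauge gap of the wooden-railed jig, the other is too wide. Lay the one that fits on the steel bed at the open end, slide it along the bed through the gap and up to the stop block at the far end of the channel, then hold it there for filing with one diagonal push, down on the bed and sideways against the long fence at the same time, firmly (about 10 N each way). Finish while still holding and pushing it; leave the other offcut on the bench and the other tools where they are.

Things in the scene. Friction and masses are not known exactly. Their poses are not given: they have to be found in the camera images.
- jig: fixed bench jig: wooden board with a steel bed and 12 mm high wooden rails (tops 22 mm over the bench). Origin: on the bench under the board's centre. Its y axis runs along the channel from the open end to the stop, its x axis points to the fence. A part in the corner of fence and stop has its faces at x = +22 and y = +78 mm
- jig_bed: the jig's smooth steel bed (brass slides on it and on the waxed rails with a friction of about 0.25), 80 (x) x 188 (y) mm, its top 10 mm over the bench, bare from y = -94 mm to the gauge at y = -25 mm; origin and axes are the jig's
- jig_fence: the jig's long fence, a fixed wooden rail 14 mm thick, 12 mm high and 188 mm long with its inner face at x = +22 mm; origin and axes are the jig's
- jig_gauge: the jig's gauge bar, fixed, 14 mm thick, 12 mm high, parallel to the fence from y = -25 (pointed nose) to +12 mm, its inner face at x = -16 mm: the gauge gap to the fence is 38 mm wide; origin and axes are the jig's
- jig_stop: the jig's stop block, fixed, 50 (x) x 14 (y) x 12 mm, across the end of the channel with its face at y = +78 mm; origin and axes are the jig's
- narrow_offcut_mid (a point): centre (18 mm over its underside) of the offcut that fits: a brass block 34 (x) x 50 (y) x 36 (z) mm, 0.36 to 0.54 kg, with a 3 mm saw groove across its top, lying on the bench; axes are the block's. It passes the gap with its 50 mm length along the channel; gripped across the 34 mm width (by its upper 20 mm) the fingertips stay above the rails
- narrow_offcut: the same offcut, origin at the centre of its underside, z up, y along its 50 mm length
- wide_offcut_mid (a point): centre (18 mm over its underside) of the other brass block, 44 (x) x 50 (y) x 36 (z) mm, same look but too wide for the gap either way round
- loupe_b: bystander: small black loupe, 25 x 50 x 21 mm, origin at the centre of its underside
- steel_block_b: bystander: dark steel bench block, 38 x 44 x 22 mm, origin at the centre of its underside
- tweezers_c: bystander: steel tweezers, 15 x 124 x 9 mm, origin at the centre of its underside
Things that resemble listed ones, but are neither listed nor needed, are in the scene too. What is shaped like the part that bears wide_offcut_mid but pink is not meant.

How it is judged:
On the way, in this order (a step that is already met when the one before it is completed fails the run):
1. the narrow offcut lies low in the mouth of the gauge gap (y of narrow_offcut_mid in the frame of jig between -0.042 and -0.01 m and x of narrow_offcut_mid in the frame of jig between -0.002 and 0.008 m and z of narrow_offcut_mid in the frame of jig between 0.025 and 0.032 m and angle between the y axis of narrow_offcut and the y axis of jig, either way round below 0.15 rad), for 0.05 s.
2. it slides on through the gap, still down on the bed (y of narrow_offcut_mid in the frame of jig between -0.006 and 0.03 m and x of narrow_offcut_mid in the frame of jig between -0.002 and 0.008 m and z of narrow_offcut_mid in the frame of jig between 0.025 and 0.032 m and angle between the y axis of narrow_offcut and the y axis of jig, either way round below 0.15 rad), for 0.05 s.
3. it reaches the stop block, down on the bed (y of narrow_offcut_mid in the frame of jig between 0.049 and 0.057 m and x of narrow_offcut_mid in the frame of jig between -0.002 and 0.008 m and z of narrow_offcut_mid in the frame of jig between 0.025 and 0.032 m and angle between the y axis of narrow_offcut and the y axis of jig, either way round below 0.06 rad), for 0.1 s.
At the end, for the whole second after the job is handed in: The narrow offcut sits flat and still in the corner of fence and stop (within 2 mm of the fence, 4 mm of the stop, 0.06 rad), held by the fingers and pushed on the fence with 4 to 40 N and on the bed with 8 to 40 N, weight included; the wide offcut lies on the bench (all of step 3 and x of narrow_offcut_mid in the frame of jig above 0.003 m and contact force between narrow_offcut and jig_fence between 4 and 40 N and contact force between narrow_offcut and jig_bed between 8 and 40 N and contact force between the fingers and narrow_offcut above 3 N and linear speed of narrow_offcut below 0.01 m/s and height (world z) of wide_offcut_mid below 0.022 m); the arm keeps its last pose, push and grip.
It fails at once if a bystander tool is moved by more than 30 mm (distance of any of loupe_b, steel_block_b, tweezers_c from where it was at the start of the episode above 0.03 m).
It also fails if it takes over 48 s, if anything falls off the work surface, if the arm or the gripper's body presses on something with over 40 N, if the wrist force passes 120 N, or if a joint passes its speed limit or range.

### The arm

A 6-joint arm with a two-finger parallel gripper is mounted at the origin on a cart in front of the work surface, level with it; the furniture and walls round the work are solid. World frame = base frame: x ahead of the robot, y to its left, z up, the work surface at z = 0. Lengths are in m, angles in rad, forces in N, time in s.
With the tool pointing down it reaches from about 0.375 to 0.9 m from the base axis. Payload 3.1 kg.
Tool frame: the origin (TCP) lies between the finger pads; the fingertips stand 22 mm ahead of it and the grasp point (between the pads) lies 3 mm ahead of it; z points along the fingers, y is the line along which they close (so a half turn about z gives the same grasp; the last joint's range is limited). The gripper opens to 87 mm and grips with 3 to 60 N. Pads are 19 mm wide; open, the fingers measure 117 mm over their backs; the gripper's body (75 mm by 190 mm) begins 51 mm behind the grasp point.
Start: joints at [-1.425, 0.527, 1.433, -0, 1.181, -0.178], TCP at [0.199, -0.592, 0.245] pointing down, gripper open.
Joint ranges: [-3.08, 3.08], [-0.75, 2.2], [0.22, 2.44], [-1.43, 4.57], [0, 2.65], [-2.85, 2.85]. Speed limits (rad/s): [2.79, 2.79, 3.14, 3.14, 3.14, 3.14].

### API

Orientations are given as a unit quaternion [x, y, z, w].
In Python, from rig import robot gives the robot as it stands.
- The arm moves only by the tool move_arm, never from a script. Its argument "series" is text: rows parted by semicolons, each of 6 numbers parted by spaces: the shift along the tool's x, y, z in mm, then the turn, a rotation vector about the tool's x, y, z in degrees. In form: dx dy dz ax ay az; .... A call has 1 to 8 rows; each row is the pose to reach, as a shift and turn from the pose commanded when the call began, along the tool's axes at that moment; what a row does not reach only later rows make up. A row lasts 1/12 s, in which the tool goes at most 41.7 mm and 7.16 degrees, less where a joint would pass 70% of its speed; a pose out of reach is approached as far as the arm can. A call with a gripper value outside its range is refused whole. "jaw" is the opening, from 0 (shut) to 1 (fully open), set as the call begins (left out, the last holds). The fingers move at their own pace and stop on an object; "newtons" is the grip in N (left out, the last holds). Time passes only in rows, so rows that repeat a pose let the fingers close. It gives the time, the measured TCP pose, the force, the opening and the grip force at its end, in the units of the state.
- robot.get_obs(): the state, without advancing time (a new reading comes with each control period).
- robot.camera(name): name is "scene" or "top" or "wrist"; returns a dict with "img" (384x512x3 uint8, red, green, blue), "mtx" (3x3 intrinsics, pixels), "world_to_cam" (4x4, takes a point from world to camera coordinates). Camera axes: x right, y down, z forward; pixel columns grow to the right and rows downward; lengths in m; the calibration is good to about 2 mm. The wrist camera is an equidistant fisheye: a pixel r from the principal point sees the ray r / f radians off the axis. A picture is of the moment at which its call begins. There is no depth.
- robot.hand_in(): hands the job in; it is judged then, once.
Trained networks look in a picture, given as the dict that the camera call returned (one of the last four; its "shot" number tells which), for a name from the list of things; names that differ only in an ending like _2 or _b are one class to them, and where a whole thing is asked for, a point or a joint stands for the part that bears it (a point fixed in the world has none). Each returns a list of dicts, best first, with "p" (0 to 1); they miss things now and then, are a little off and sometimes report something else, mostly with a low value. They report only what shows in the picture. A call takes as long as a camera call. They do not tell look-alikes from the thing itself.
- robot.search_frame(picture, thing): "xyz" ([x, y, z] in m, in world coordinates, good to about 4 mm: the middle of the surface that is visible of it).
- robot.tip_of(picture, thing): "xyz" ([x, y, z] in m, in world coordinates, good to about 4 mm: a listed point, or the origin of a listed thing).
The state is a dict: "time": time; "q": joint angles; "joint_velocities": joint speeds; "joint_torque": joint torques, N m; "position": TCP position; "tool_rot": TCP orientation; "ft_force": force on the tool from outside, world axes, zero at the start; "moment": the same for the moment, N m; "grip_width": finger opening in m; "grip_force": force on a finger pad.
Only numpy, scipy, OpenCV 4.12 (cv2) and the standard library are available. Lean on these libraries where they do the work, as an engineer would, in place of code of your own. Each camera call takes 0.05 s, during which the arm holds its last target. There are 200 camera calls.

## Working session

There is one attempt and no reset: what is moved stays moved. The work goes in short steps, Python scripts to look and compute and a tool call to move; the robot and the scene stay as the last step left them, time stands still between calls to the robot, and variables do not carry over. Pictures are saved under pics/ and viewed, at most 10 in all, crops included, and the job is handed in when it is done.

Besides the shell and the picture viewer there is one more tool, called after "Call:" by a JSON object that holds its "name" and its "arguments", one argument or row to a line. move_arm: Moves the arm, as the interface text tells. Its arguments: {"type":"object","properties":{"series":{"type":"string"},"jaw":{"type":"number"},"newtons":{"type":"number"}},"required":["series"]}

```bash
mkdir -p pics; ls; python3 - <<'E'
from rig import robot
import cv2
o=robot.get_obs(); print(o['time'],o['position'],o['tool_rot'],o['grip_width'])
for n in ["scene","top"]:
    p=robot.camera(n); cv2.imwrite(f"pics/{n}1.png",cv2.resize(p["img"][:,:,::-1],(800,600)))
    for t in ["jig","jig_bed","jig_fence","jig_gauge","jig_stop","narrow_offcut_mid","narrow_offcut","wide_offcut_mid","loupe_b","steel_block_b","tweezers_c"]:
        for f in (robot.tip_of,robot.search_frame):
            print(n,t,f.__name__,[(r["xyz"] if 0 else [round(float(v),3) for v in r["xyz"]],round(r["p"],2)) for r in f(p,t)][:4])
E
```

```text
pics
0.0 [ 0.19877976 -0.59181615  0.24356691] [ 9.86921598e-01  1.61197310e-01  4.48447263e-07 -1.08910105e-03] 0.08725635586892327
scene jig call [([0.524, 0.288, 0.0], 0.92)]
scene jig call [([0.516, 0.306, 0.009], 0.65)]
scene jig_bed call [([0.525, 0.293, -0.002], 0.59)]
scene jig_bed call [([0.515, 0.303, 0.009], 0.84)]
scene jig_fence call [([0.526, 0.298, 0.002], 0.86)]
scene jig_fence call [([0.551, 0.31, 0.025], 0.7)]
scene jig_gauge call [([0.526, 0.293, 0.003], 0.55)]
scene jig_gauge call [([0.495, 0.288, 0.025], 0.47), ([0.516, 0.305, 0.008], 0.2)]
scene jig_stop call []
scene jig_stop call [([0.501, 0.376, 0.024], 0.75)]
scene narrow_offcut_mid call [([0.433, -0.122, 0.017], 0.53)]
scene narrow_offcut_mid call [([0.426, -0.108, 0.024], 0.65)]
scene narrow_offcut call [([0.438, -0.121, 0.001], 0.54)]
scene narrow_offcut call [([0.43, -0.106, 0.026], 0.79)]
scene wide_offcut_mid call [([0.409, 0.005, 0.015], 0.94), ([0.6, -0.012, 0.016], 0.71), ([0.502, 0.004, 0.018], 0.56)]
scene wide_offcut_mid call [([0.493, 0.009, 0.035], 0.77), ([0.583, 0.0, 0.025], 0.66), ([0.397, 0
[... 988 characters left out ...]
7], 0.41)]
top narrow_offcut_mid call [([0.435, -0.118, 0.018], 0.7)]
top narrow_offcut_mid call [([0.435, -0.117, 0.035], 0.85)]
top narrow_offcut call [([0.437, -0.119, 0.001], 0.72)]
top narrow_offcut call [([0.434, -0.111, 0.036], 0.7)]
top wide_offcut_mid call [([0.6, -0.007, 0.021], 0.71)]
top wide_offcut_mid call [([0.41, 0.011, 0.036], 0.97), ([0.508, 0.009, 0.039], 0.89), ([0.594, -0.006, 0.039], 0.74)]
top loupe_b call [([0.585, -0.123, 0.001], 0.63)]
top loupe_b call [([0.577, -0.122, 0.018], 0.63)]
top steel_block_b call []
top steel_block_b call [([0.394, 0.259, 0.023], 0.85)]
top tweezers_c call [([0.391, 0.42, -0.002], 0.45)]
top tweezers_c call [([0.389, 0.424, 0.001], 0.42)]
```

View pics/top1.png

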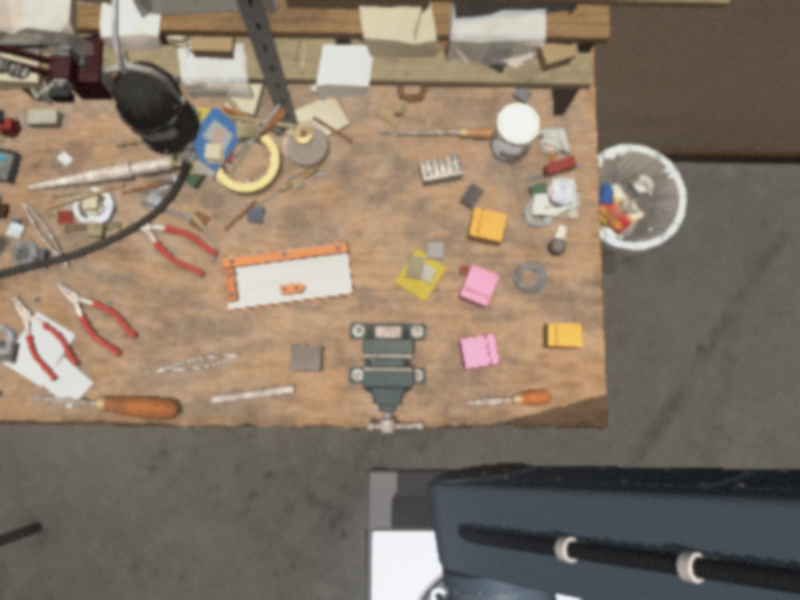

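View pics/scene1.png

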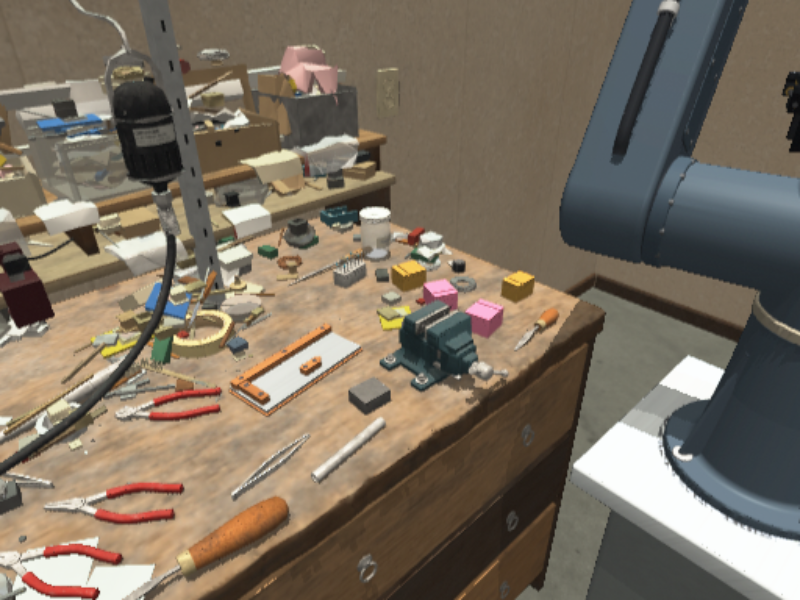

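The top view shows two brass-coloured blocks. The one at (565,335) is about 37x27 px and is the narrow one. The one at (488,225) is wider. The pink blocks are decoys. The jig is at (290,275), with its fence on the far side and the stop on the left, at +y. The vise at (388,370) stands between the block and the jig, so I have to clear it.

```bash
cat > h.py <<'E'
import numpy as np, cv2
from scipy.spatial.transform import Rotation as R
from rig import robot
def back(p,uv,z,fish=False):
    K=p["mtx"];T=p["world_to_cam"];uv=np.atleast_2d(uv).astype(float)
    a=(uv-[K[0,2],K[1,2]])/[K[0,0],K[1,1]]
    if fish:
        r=np.linalg.norm(a,axis=1,keepdims=True); d=np.c_[a/np.maximum(r,1e-9)*np.sin(r),np.cos(r)]
    else: d=np.c_[a,np.ones(len(a))]
    d=d@T[:3,:3]; c=-T[:3,:3].T@T[:3,3]
    return c+d*((z-c[2])/d[:,2])[:,None]
def proj(p,X,fish=False):
    K=p["mtx"];T=p["world_to_cam"];c=np.atleast_2d(X)@T[:3,:3].T+T[:3,3]
    if fish:
        r=np.linalg.norm(c[:,:2],axis=1,keepdims=True); a=c[:,:2]/np.maximum(r,1e-9)*np.arctan2(r,c[:,2:])
    else: a=c[:,:2]/c[:,2:]
    return a*[K[0,0],K[1,1]]+[K[0,2],K[1,2]]
def rects(p,lo,hi,z,amin=15,fish=False):
    m=cv2.inRange(cv2.cvtColor(p["img"],cv2.COLOR_RGB2HSV),lo,hi)
    n,l,s,_=cv2.connectedComponentsWithStats(m)
    out=[]
    for i in range(1,n):
        if s[i,4]<amin: continue
        v,u=np.where(l==i); X=back(p,np.c_[u,v],z,fish)[:,:2]
        (c,wh,a)=cv2.minAreaRect((X*1000).astype(np.float32)); out.append((np.round(c,1),np.round(wh,1),round(a,1),s[i,4]))
    return out
def tool():
    o=robot.get_obs(); Rm=R.from_quat(o["tool_rot"]).as_matrix()
    return o,Rm
E
python3 - <<'E'
from h import *
p=robot.camera("top"); im=p["img"]
hsv=cv2.cvtColor(im,cv2.COLOR_RGB2HSV)
for n,(u,v) in dict(narrow=(565,335),wide=(488,225),fence=(290,254),stop=(232,285)).items():
    print(n,hsv[int(v*.64),int(u*.64)])
print("gold"); [print(r) for r in rects(p,(15,150,120),(27,255,255),.036,60)]
print("orange"); [print(r) for r in rects(p,(5,170,150),(14,255,255),.022,20)]
E
```

```text
narrow [ 21 151 242]
wide [ 19 153 241]
fence [ 12 147 227]
stop [ 12 147 219]
gold
(array([597.7,  -6.3]), array([46.3, 41.9]), 78.2, np.int32(329))
(array([503.7, 102.7]), array([49.1, 20.6]), 67.1, np.int32(139))
(array([ 432.8, -118. ]), array([29.9, 49.1]), 0.6, np.int32(257))
orange
```

Call:
{"name": "move_arm", "arguments": {
  "series": "41 0 0 0 0 7; 80 0 0 0 0 14; 120 0 0 0 0 21; 160 0 0 0 0 28; 200 0 0 0 0 35; 240 -40 0 0 0 42; 280 -80 0 0 0 49; 320 -120 0 0 0 56"
}}

```text
time: 3.02
position: [0.4445, -0.4167, 0.2442]
tool_rot: [0.947, -0.322, -0.0, -0.0]
ft_force: [1.6, -0.3, 0.3]
grip_width: 0.087
grip_force: 0.0
```

Call:
{"name": "move_arm", "arguments": {
  "series": "-24 -28 0 0 0 -7; -48 -57 0 0 0 -14; -72 -86 0 0 0 -21; -96 -115 0 0 0 -28; -120 -143 0 0 0 -35; -144 -172 0 0 0 -42; -168 -200 0 0 0 -49; -192 -229 0 0 0 -56"
}}

```text
time: 3.68
position: [0.4289, -0.1183, 0.2448]
tool_rot: [0.986, 0.165, 0.0, 0.0]
ft_force: [0.3, 0.4, 0.3]
grip_width: 0.0869
grip_force: 0.0
```

Call:
{"name": "move_arm", "arguments": {
  "series": "0 0 0 0 0 -7; 0 0 0 0 0 -14; 0 0 0 0 0 -21; 0 0 0 0 0 -28; 0 0 0 0 0 -35; 0 0 0 0 0 -42; 0 0 0 0 0 -49; 0 0 0 0 0 -56"
}}

```text
time: 4.35
position: [0.4294, -0.1198, 0.2448]
tool_rot: [0.793, 0.609, 0.0, 0.0]
ft_force: [0.2, -0.2, -0.3]
grip_width: 0.0875
grip_force: 0.0
```

Call:
{"name": "move_arm", "arguments": {
  "series": "0 0 20 0 0 -7; 0 0 40 0 0 -14; 0 0 60 0 0 -15.5; 0 0 60 0 0 -15.5"
}}

```text
time: 4.68
position: [0.4274, -0.1188, 0.1821]
tool_rot: [0.706, 0.709, -0.001, -0.003]
ft_force: [-1.1, 0.6, -0.1]
grip_width: 0.087
grip_force: 0.0
```

```bash
python3 - <<'E'
from h import *
o,Rm=tool(); print(o["time"],o["position"],np.degrees(np.arctan2(Rm[1,0],Rm[0,0])),o["q"])
p=robot.camera("wrist"); cv2.imwrite("pics/w1.png",cv2.resize(p["img"][:,:,::-1],(800,600)))
[print(r) for r in rects(p,(15,130,100),(27,255,255),.036,100,True)]
t=robot.camera("top")
print("orange"); [print(r) for r in rects(t,(5,125,150),(15,255,255),.022,20)]
E
```

```text
4.6833 [ 0.42738494 -0.11883306  0.18212025] 90.25337842696935 [-5.24069737e-01  3.92482974e-01  1.93519984e+00 -8.53533483e-05
  8.20326776e-01 -5.28442481e-01]
(array([517.1,  56.4]), array([59.2, 31.9]), 7.8, np.int32(143))
(array([594.3,  -8.4]), array([54.3, 59.5]), 78.4, np.int32(2181))
(array([7.286e+02, 5.000e-01]), array([20. , 30.5]), 5.4, np.int32(218))
(array([ 436.1, -117.2]), array([56.6, 34.8]), 89.9, np.int32(1810))
(array([ 241.3, -240.1]), array([64.7, 15. ]), 82.0, np.int32(168))
(array([ 613.2, -236.5]), array([14.7, 64.1]), 8.7, np.int32(156))
(array([ 661.6, -288.4]), array([75.7,  6.4]), 0.9, np.int32(137))
orange
(array([764.6, 317.5]), array([ 7.1, 40. ]), 48.1, np.int32(38))
(array([ 703.9, -112.5]), array([19.9, 30.4]), 42.4, np.int32(35))
(array([ 614.1, -200.9]), array([43.8, 30.7]), 12.3, np.int32(134))
(array([528. , 291.6]), array([ 60.9, 187.6]), 10.0, np.int32(433))
(array([499.4, 285.5]), array([ 8.6, 14.1]), 10.3, np.int32(21))
(array([322.2, 498.2]), array([26.8, 99.6]), 0.5, np.int32(462))
```

View pics/w1.png

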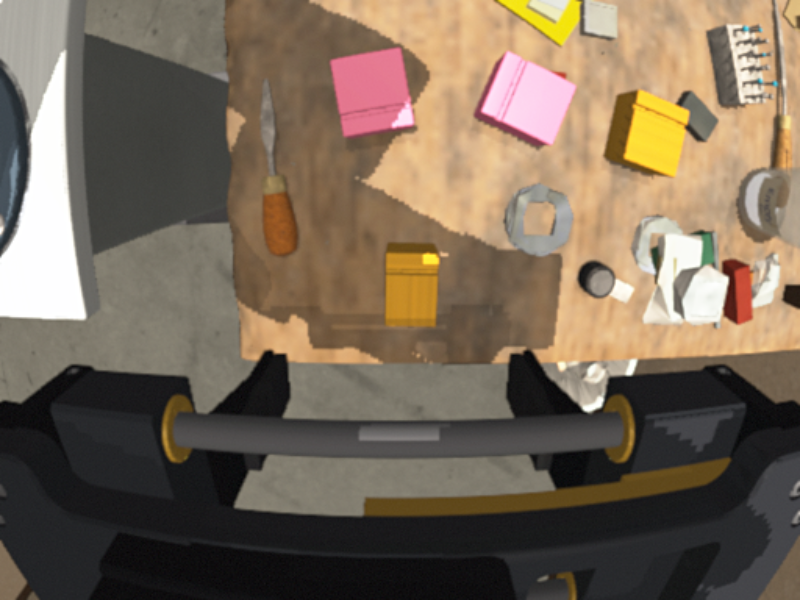

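The wrist view shows the narrow block at (411,290), square to the tool and about 35 mm wide. The wide block is at (655,130). I'll descend and grip.

Call:
{"name": "move_arm", "arguments": {
  "series": "0 4 30 0 0 0; -1 8 60 0 0 0; -1 8 85 0 0 0; -1 8 105 0 0 0; -1 8 120 0 0 0; -1 8 132 0 0 0; -1 8 143 0 0 0; -1 8 143 0 0 0",
  "jaw": 0.65
}}

```text
time: 5.45
position: [0.4379, -0.1212, 0.0411]
tool_rot: [0.706, 0.708, -0.0, -0.0]
ft_force: [0.1, 0.8, -0.3]
grip_width: 0.0568
grip_force: 0.0
```

Call:
{"name": "move_arm", "arguments": {
  "series": "0 0 0 0 0 0; 0 0 0 0 0 0; 0 0 0 0 0 0; 0 0 0 0 0 0; 0 0 0 0 0 0; 0 0 0 0 0 0",
  "jaw": 0,
  "newtons": 45
}}

```text
time: 5.95
position: [0.4371, -0.1207, 0.0423]
tool_rot: [0.706, 0.709, -0.0, 0.0]
ft_force: [-1.2, 0.0, 7.6]
grip_width: 0.0335
grip_force: 45.0
```

Call:
{"name": "move_arm", "arguments": {
  "series": "0 0 -20 0 0 0; 0 0 -50 0 0 0; 0 0 -90 0 0 0; 0 0 -130 0 0 0; 0 5 -160 0 0 0; 25 15 -170 0 0 0; 60 30 -170 0 0 0; 100 45 -170 0 0 -3"
}}

```text
time: 6.62
position: [0.4824, -0.0216, 0.2128]
tool_rot: [0.688, 0.726, 0.001, 0.002]
ft_force: [0.3, -1.0, -4.6]
grip_width: 0.0335
grip_force: 45.0
```

Call:
{"name": "move_arm", "arguments": {
  "series": "38 12 0 0 0 -3; 76 24 0 0 0 -7; 114 36 0 0 0 -7; 144 44 0 0 0 -7; 165 48 0 0 0 -7; 165 48 0 0 0 -7; 165 48 0 0 0 -7"
}}

```text
time: 7.2
position: [0.519, 0.147, 0.2107]
tool_rot: [0.64, 0.768, -0.001, -0.001]
ft_force: [0.0, -0.5, -3.4]
grip_width: 0.0331
grip_force: 45.0
```

```bash
python3 - <<'E'
from h import *
o,Rm=tool(); print(o["time"],o["position"],np.degrees(np.arctan2(Rm[1,0],Rm[0,0])),o["grip_width"],o["ft_force"])
p=robot.camera("wrist"); cv2.imwrite("pics/w2.png",cv2.resize(p["img"][:,:,::-1],(800,600)))
np.savez("w2.npz",**{k:p[k] for k in("img","mtx","world_to_cam")})
[print(r) for r in rects(p,(5,125,100),(15,255,255),.022,60,True)]
E
```

```text
7.2 [0.51901194 0.14701119 0.21074053] 100.41984117485939 0.03307891160099679 [ 0.02086201 -0.5143371  -3.39593186]
(array([487.4, 265.9]), array([ 15.4, 149.9]), 14.3, np.int32(221))
(array([533.3, 275.9]), array([ 60.8, 154.6]), 10.0, np.int32(956))
(array([625.4, 363.5]), array([ 7.5, 42. ]), 47.3, np.int32(159))
(array([797.8, 400.3]), array([33.9,  8.2]), 62.4, np.int32(69))
(array([783.5, 331.6]), array([16.9, 78.2]), 56.5, np.int32(343))
(array([749.4, 230.3]), array([70.1,  4.6]), 55.2, np.int32(126))
(array([813.2, 113.9]), array([46. , 36.4]), 55.8, np.int32(271))
```

View pics/w2.png

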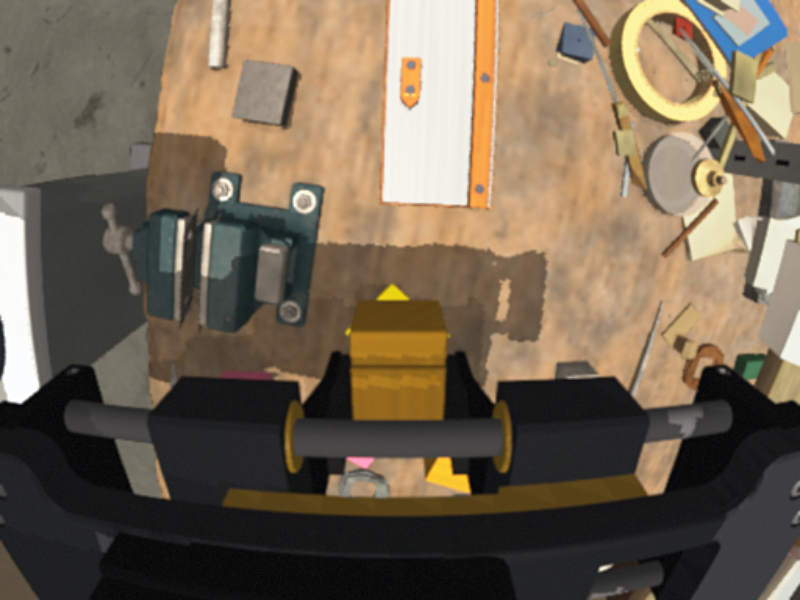

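The block is held with its groove visible at (398,365). The jig's open end is at rows 200–210, the bed's left edge at about u=385, and the fence at u=470–497. The gauge nose is at (409,105). I'll fit the jig pose from these edges.

```bash
cat > fit.py <<'E'
from h import *
def fitjig(p,vmax=132,u0=235,u1=330):
    hsv=cv2.cvtColor(p["img"],cv2.COLOR_RGB2HSV)
    o=cv2.inRange(hsv,(5,110,100),(17,255,255)); w=cv2.inRange(hsv,(0,0,170),(179,45,255))
    O=[];W=[];I=[]
    for v in range(3,vmax):
        x=np.where(o[v,290:u1])[0]
        y=np.where(w[v,u0:300])[0]
        if len(x)>5: O.append((290+x.max()+.5,v)); I.append((290+x.min()-.5,v))
        if len(y)>5: W.append((u0+y.min()-.5,v))
    def line(P,z):
        X=back(p,np.array(P),z,True)[:,:2]
        for _ in range(3):
            c=X.mean(0); d=np.linalg.svd(X-c)[2][0]; d*=np.sign(d[1]); r=(X-c)@[d[1],-d[0]]; X=X[abs(r)<2.5*r.std()+1e-4]
        return c,d,r.std()
    for n,P,z,xo in (("outer",O,.022,.036),("bed-left",W,.010,-.040),("inner",I,.010,.022)):
        c,d,s=line(P,z); ang=np.arctan2(-d[0],d[1]); n_=np.array([np.cos(ang),np.sin(ang)])
        print(n,"yaw",round(np.degrees(ang),2),"rms",round(s*1000,2),"origin.x_jig",round(float(c@n_-xo)*1000,1), "at10deg",round(float(c@[np.cos(np.radians(10)),np.sin(np.radians(10))]-xo)*1000,1),len(P))
    E=[]
    for u in range(255,296):
        y=np.where(w[:vmax+5,u])[0]
        if len(y)>5:E.append((u,y.max()+.5))
    X=back(p,np.array(E),.010,True)[:,:2]; a=np.radians(10); print("front y_jig origin",np.round(np.median(X@[-np.sin(a),np.cos(a)])*1000+94,1))
E
python3 - <<'E'
from fit import *
p=np.load("w2.npz"); fitjig(p)
a=np.radians(10); print("top est",np.array([.524,.2915])@np.array([[np.cos(a),-np.sin(a)],[np.sin(a),np.cos(a)]]))
E
```

```text
outer yaw 2.04 rms 4.36 origin.x_jig 541.5 at10deg 571.9 129
bed-left yaw 8.38 rms 0.34 origin.x_jig 562.0 at10deg 567.3 128
inner yaw 8.43 rms 0.35 origin.x_jig 563.2 at10deg 568.3 129
front y_jig origin 197.5
top est [0.56665771 0.19607981]
```

Call:
{"name": "move_arm", "arguments": {
  "series": "30 10 10 0 0 1; 60 22 30 0 0 2; 76 29 60 0 0 2; 76 29 85 0 0 2; 76 29 95 0 0 2; 76 29 95 0 0 2; 76 29 95 0 0 2"
}}

```text
time: 7.83
position: [0.5349, 0.2244, 0.1164]
tool_rot: [0.655, 0.756, -0.001, -0.0]
ft_force: [0.0, -0.1, -3.3]
grip_width: 0.0337
grip_force: 45.0
```

```bash
python3 - <<'E'
from h import *
o,Rm=tool(); print(o["time"],o["position"],np.degrees(np.arctan2(Rm[1,0],Rm[0,0])),o["grip_width"],o["ft_force"])
p=robot.camera("wrist"); cv2.imwrite("pics/w3.png",cv2.resize(p["img"][:,:,::-1],(800,600)))
np.savez("w3.npz",**{k:p[k] for k in("img","mtx","world_to_cam")})
E
```

```text
7.8333 [0.53492934 0.22442267 0.11639548] 98.1388677339073 0.033690818064621424 [ 0.01060761 -0.07860558 -3.34735175]
```

View pics/w3.png

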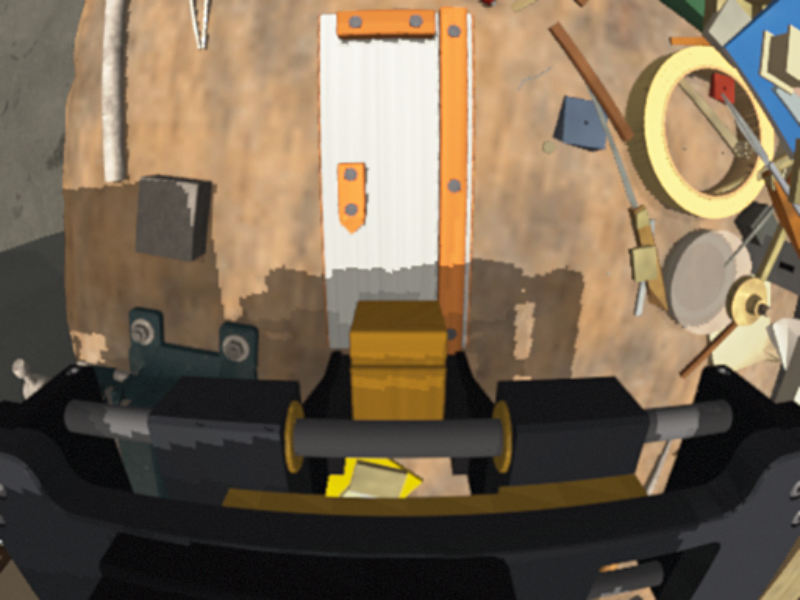

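The jig is fully in view: stop at (385,24), gauge at (351,195) with its nose at (352,233), fence at u=440–468. The block's edges sit at u=351–446 on top. I'll refit from here.

```bash
python3 - <<'E'
from h import *
p=np.load("w3.npz"); hsv=cv2.cvtColor(p["img"],cv2.COLOR_RGB2HSV)
o=cv2.inRange(hsv,(5,110,100),(17,255,255)); w=cv2.inRange(hsv,(0,0,150),(179,50,255))
def line(P,z):
    X=back(p,np.array(P,float),z,True)[:,:2]
    for _ in range(4):
        c=X.mean(0); d=np.linalg.svd(X-c)[2][0]; d*=np.sign(d[1]); r=(X-c)@[d[1],-d[0]]; X=X[abs(r)<2*r.std()+1e-4]
    return c,d,r.std()
rows=range(30,165)
IN=[];LB=[];TOPI=[]
for v in rows:
    x=270+np.where(o[v,270:310])[0]; y=195+np.where(w[v,195:225])[0]
    if len(x)>5: IN.append((x.min()-.5,v)); TOPI.append((x.max()+.5,v))
    if len(y)>3: LB.append((y.min()-.5,v))
for n,P,z,xo in (("inner@bed",IN,.01,.022),("outer@top",TOPI,.022,.036),("bedleft",LB,.01,-.04)):
    c,d,s=line(P,z); a=np.arctan2(-d[0],d[1]); b=np.radians(8.4)
    print(n,"yaw",round(np.degrees(a),2),"rms",round(s*1e3,2),"ox at 8.4",round(float(c@[np.cos(b),np.sin(b)]-xo)*1e3,1),len(P))
b=np.radians(8.4); t=np.array([-np.sin(b),np.cos(b)])
# stop lower face, nose
S=[(u,np.where(o[:40,u])[0].max()+.5) for u in range(225,270)]
print("stop oy", np.median(back(p,S,.01,True)[:,:2]@t)*1e3-78)
g=o[90:160,210:240]; v,u=np.where(g); i=v.argmax(); print("nose",u[v==v.max()].mean()+210,v.max()+90, "oy",back(p,[(u[i]+210,v.max()+90.5)],.016,True)[0,:2]@t*1e3+25)
# block top edges
k=cv2.inRange(hsv,(15,120,60),(27,255,255)); 
for r in (200,215,240,255): 
    x=215+np.where(k[r,215:295])[0]; X=back(p,[(x.min()-.5,r),(x.max()+.5,r)],.116-.0423+.036,True); print(r,x.min(),x.max(),X[:,:2].mean(0), np.linalg.norm(X[0]-X[1]))
E
```

```text
inner@bed yaw 8.14 rms 0.19 ox at 8.4 562.7 135
outer@top yaw 6.68 rms 1.67 ox at 8.4 566.9 135
bedleft yaw 8.66 rms 0.24 ox at 8.4 562.1 135
stop oy 215.11154114018876
nose 225.0 148 oy 212.5577181617403
200 227 282 [0.53102574 0.25617009] 0.02960928134965999
215 224 286 [0.53252328 0.24770615] 0.03395870337266908
240 224 285 [0.53442392 0.23266288] 0.03462757301833897
255 225 284 [0.53581562 0.22303876] 0.03433328771962448
```

Call:
{"name": "move_arm", "arguments": {
  "series": "0 0 20 0 0 -0.3; 0 0 40 0 0 -0.3; 0 0 53 0 0 -0.3; 0 0 59 0 0 -0.3; 0 0 61 0 0 -0.3; 0 0 62 0 0 -0.3; 0 0 62 0 0 -0.3"
}}

```text
time: 8.47
position: [0.5362, 0.2258, 0.0558]
tool_rot: [0.653, 0.758, 0.001, 0.001]
ft_force: [0.2, -0.9, -4.0]
grip_width: 0.0336
grip_force: 45.0
```

Call:
{"name": "move_arm", "arguments": {
  "series": "0 0 1 0 0 0; 0 0 2 0 0 0; 0 0 2 0 0 0; 0 0 2 0 0 0"
}}

```text
time: 8.8
position: [0.5352, 0.2259, 0.0528]
tool_rot: [0.652, 0.758, 0.0, 0.0]
ft_force: [-0.1, -0.0, -2.2]
grip_width: 0.0337
grip_force: 45.0
```

Call:
{"name": "move_arm", "arguments": {
  "series": "0 0 1 0 0 0; 0 0 1 0 0 0; 0 0 1 0 0 0"
}}

```text
time: 9.05
position: [0.5353, 0.226, 0.0524]
tool_rot: [0.652, 0.758, 0.0, 0.0]
ft_force: [-1.6, -0.1, 4.4]
grip_width: 0.0334
grip_force: 45.0
```

On the bed, with about 8 N on it. Next I'll probe toward the fence.

Call:
{"name": "move_arm", "arguments": {
  "series": "0 1 0 0 0 0; 0 2 0 0 0 0; 0 3 0 0 0 0; 0 3 0 0 0 0; 0 3 0 0 0 0"
}}

```text
time: 9.47
position: [0.5379, 0.2263, 0.0524]
tool_rot: [0.652, 0.758, -0.0, -0.0]
ft_force: [-2.6, -0.7, 5.8]
grip_width: 0.0339
grip_force: 45.0
```

Call:
{"name": "move_arm", "arguments": {
  "series": "0 1 0 0 0 0; 0 1 0 0 0 0; 0 1 0 0 0 0"
}}

```text
time: 9.72
position: [0.5387, 0.2265, 0.0524]
tool_rot: [0.652, 0.758, -0.0, -0.0]
ft_force: [-3.0, -0.1, 5.4]
grip_width: 0.0337
grip_force: 45.0
```

Call:
{"name": "move_arm", "arguments": {
  "series": "0 1 0 0 0 0; 0 1 0 0 0 0; 0 1 0 0 0 0"
}}

```text
time: 9.97
position: [0.5391, 0.2266, 0.0523]
tool_rot: [0.652, 0.758, -0.001, -0.001]
ft_force: [-4.5, -0.9, 7.2]
grip_width: 0.0334
grip_force: 45.0
```

Call:
{"name": "move_arm", "arguments": {
  "series": "0 1 0 0 0 0; 0 1 0 0 0 0; 0 1 0 0 0 0"
}}

```text
time: 10.22
position: [0.5392, 0.2265, 0.0523]
tool_rot: [0.652, 0.758, -0.001, -0.001]
ft_force: [-4.8, -1.0, 7.7]
grip_width: 0.0333
grip_force: 45.0
```

Call:
{"name": "move_arm", "arguments": {
  "series": "4 -1 0 0 0 0; 10 -1.5 0 0 0 0; 16 -1.5 0 0 0 0; 22 -1.5 0 0 0 0; 28 -1.5 0 0 0 0; 34 -1.5 0 0 0 0; 40 -1.5 0 0 0 0; 44 -1.5 0 0 0 0"
}}

```text
time: 10.88
position: [0.5327, 0.2696, 0.0524]
tool_rot: [0.652, 0.758, -0.001, 0.0]
ft_force: [-2.1, -4.5, 5.3]
grip_width: 0.0332
grip_force: 45.0
```

Call:
{"name": "move_arm", "arguments": {
  "series": "6 0 0 0 0 0; 12 0 0 0 0 0; 18 0 0 0 0 0; 24 0 0 0 0 0; 30 0 0 0 0 0; 36 0 0 0 0 0; 42 0 0 0 0 0; 46 0 0 0 0 0"
}}

```text
time: 11.55
position: [0.5259, 0.3151, 0.0523]
tool_rot: [0.652, 0.758, -0.001, 0.0]
ft_force: [-1.4, -4.3, 6.1]
grip_width: 0.0334
grip_force: 45.0
```

Call:
{"name": "move_arm", "arguments": {
  "series": "6 0 0 0 0 0; 12 0 0 0 0 0; 18 0 0 0 0 0; 23 0 0 0 0 0; 27 0 0 0 0 0; 29 0 0 0 0 0; 29 0 0 0 0 0"
}}

```text
time: 12.13
position: [0.5216, 0.3441, 0.0524]
tool_rot: [0.652, 0.758, -0.0, 0.0]
ft_force: [-2.6, -2.1, 5.7]
grip_width: 0.0337
grip_force: 45.0
```

Call:
{"name": "move_arm", "arguments": {
  "series": "1 0 0 0 0 0; 2 0 0 0 0 0; 2 0 0 0 0 0"
}}

```text
time: 12.38
position: [0.5215, 0.3448, 0.0524]
tool_rot: [0.652, 0.758, -0.001, 0.001]
ft_force: [-0.1, -5.7, 6.2]
grip_width: 0.0336
grip_force: 45.0
```

Call:
{"name": "move_arm", "arguments": {
  "series": "1 0 0 0 0 0; 2 0 0 0 0 0; 2 0 0 0 0 0; 2 0 0 0 0 0"
}}

```text
time: 12.72
position: [0.5215, 0.345, 0.0524]
tool_rot: [0.652, 0.758, -0.002, 0.002]
ft_force: [0.3, -9.4, 6.4]
grip_width: 0.0334
grip_force: 45.0
```

Up against the stop at about 9 N. Next I'll relax that push slightly and build up the diagonal one.

Call:
{"name": "move_arm", "arguments": {
  "series": "-2 1 0.5 0 0 0; -2 2 1 0 0 0; -2 3 1 0 0 0; -2 3 1 0 0 0; -2 3 1 0 0 0"
}}

```text
time: 13.13
position: [0.5218, 0.3448, 0.0524]
tool_rot: [0.652, 0.758, -0.003, -0.001]
ft_force: [-7.0, -6.5, 14.9]
grip_width: 0.0336
grip_force: 45.0
```

Call:
{"name": "move_arm", "arguments": {
  "series": "0 1 0 0 0 0; 0 1 0 0 0 0; 0 1 0 0 0 0"
}}

```text
time: 13.38
position: [0.5218, 0.3449, 0.0524]
tool_rot: [0.652, 0.758, -0.004, -0.002]
ft_force: [-8.9, -5.6, 16.6]
grip_width: 0.0337
grip_force: 45.0
```

Call:
{"name": "move_arm", "arguments": {
  "series": "0 1 0 0 0 0; 0 2 -0.5 0 0 0; 0 2 -0.5 0 0 0; 0 2 -0.5 0 0 0; 0 2 -0.5 0 0 0"
}}

```text
time: 13.8
position: [0.522, 0.3448, 0.0524]
tool_rot: [0.652, 0.758, -0.006, -0.003]
ft_force: [-11.5, -6.0, 17.5]
grip_width: 0.0334
grip_force: 45.0
```

```bash
python3 - <<'E'
from h import *
o,Rm=tool(); print(o["time"],o["position"],o["ft_force"],o["moment"],np.degrees(np.arctan2(Rm[1,0],Rm[0,0])),Rm[:,2],abs(o["joint_velocities"]).max())
p=robot.camera("wrist"); cv2.imwrite("pics/w4.png",cv2.resize(p["img"][:,:,::-1],(800,600)))
E
```

```text
13.8 [0.52198992 0.34483786 0.05243465] [-11.51329779  -5.99100319  17.46051256] [-0.94278831  1.78275347 -0.03643137] 98.58372740996903 [-0.01174915 -0.00544932 -0.99991613] 0.0011192332174364717
```

View pics/w4.png

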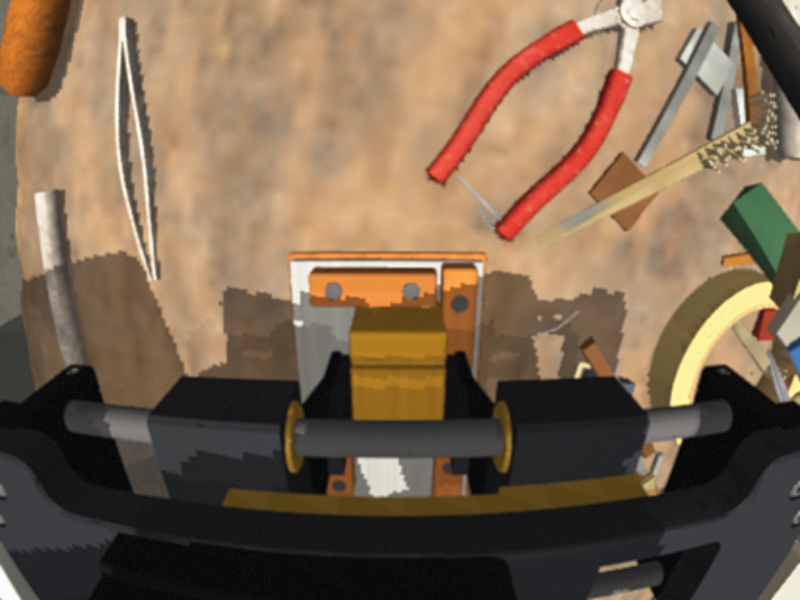

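The block sits in the corner, against the stop at (385,305) and the fence at (445,310). The push is about 12 N sideways and 20 N down, both steady, so I'm handing in.

```bash
python3 -c "
from rig import robot
print(robot.hand_in())"
```

```text
the job is handed in; nothing more can be done
None
```

The job is handed in; no verdict came back. At hand-in the narrow offcut sat in the corner of fence and stop, still gripped, with about 12 N measured toward the fence and an estimated 20 N on the bed, and I left the wide offcut untouched.

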